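# Close the slip jar with its screw lid

### The job

The slip in the open jar in the tool block is drying out: pick up its big fluted lid, set it on the jar's neck, turn it gently backwards until the thread drops into place, then screw it down until it sits fully home on the rim, and let go. Do not force the thread, and leave the other things on the table where they are.

Things in the scene. Friction and masses are not known exactly. Their poses are not given: they have to be found in the camera images.
- lid_center (a point): Centre (on the axis, half-way up) of the jar's loose lid: a grey fluted screw cap, 56 mm wide, 22 mm high, 25 to 50 g, lying open side down on the table, z up. Its top is 3 mm thick. Inside are four lugs a quarter turn apart, leaving 42.4 mm between them, undersides 4 mm above the lid's lower edge; how they lie round the lid is not given. A grip of 35 N and a press of 5 N are enough.
- jar_mouth (a point): Centre of the rim of the open jar, 115 mm above the table, z up. The neck is 40 mm wide, bevelled to 36 mm at the rim, with a four-start right-hand thread 47 mm over its crests: clockwise from above screws down, 6 mm a quarter turn. Lid centre against this point: -2.5 to +2 mm while the lugs ride on the crests, -3 to -4 mm once dropped in, -8 mm fully home (its top inside rests on the rim).
- jar: The white slip jar, 54 mm wide below its shoulder (22 mm under the rim), origin under its base; fast, it cannot turn. Where its threads begin is not given. Lugs on a crest: clockwise they hit a hard stop rib; backwards (80 degrees at most) they climb to 4 mm, then drop 5.5 mm, 15 degrees before another stop (first 2 mm off a rib at times). Some drop at once. Home is then 60 to 75 degrees clockwise.
- toolblock: Wooden tool block screwed to the table, 100 x 240 mm, 45 mm high, origin under its centre. The jar is pressed into a rubber-lined hole 62 mm from the centre towards its +y end; clay tools, up to 146 mm above the table, stand in its other end, 60 to 95 mm from the centre. Turned into a stop, the lid's twist rises fast: over about 0.4 N m forces it.
- cap_center (a point): Centre of a small grey bottle cap, 38 mm wide and 13 mm high, a bystander (not the jar's lid).
- pot_center (a point): Centre, half-way up, of an empty white water pot, 68 mm wide and 60 mm high, a bystander.
- oxide_center (a point): Centre, half-way up, of a closed jar of oxide, 54 mm wide and 85 mm high, a bystander.
- pin_center (a point): Centre of a wooden rolling pin lying on the table, 270 mm long along its x, 44 mm thick, a bystander.
- knife_center (a point): Centre of a boxwood modelling knife lying on the table, 165 mm long along its x, 8 mm thick, a bystander.
- scraper_center (a point): Centre of a steel scraper with a wooden handle lying on the table, 180 mm long along its x, 12 mm thick, a bystander.
Not all that is in view belongs to the job. What is shaped like the part that bears lid_center but pink is not meant.

How it is judged:
By the outcome, as a careful person would: the job done as asked, in the order asked, and still so for the second after the job is handed in, with the robot touching nothing.
It also fails if it takes over 61 s, if anything falls off the work surface, if the arm or the gripper's body presses on something with over 40 N, if the wrist force passes 120 N, or if a joint passes its speed limit or range.

### The arm

A 7-joint arm with a two-finger parallel gripper is mounted at the origin on the work surface. World frame = base frame: x ahead of the robot, y to its left, z up, the work surface at z = 0. Lengths are in mm, angles in rad, forces in N, time in s.
With the tool pointing down it reaches from about 400 to 750 mm from the base axis. Payload 19.5 kg.
Tool frame: the origin (TCP) lies at the centre of the arm's flange, where the gripper is bolted on; the fingertips stand 173 mm ahead of it and the grasp point (between the pads) lies 155 mm ahead of it; z points along the fingers, y is the line along which they close (so a half turn about z gives the same grasp; the last joint's range is limited). The gripper opens to 85 mm and grips with 20 to 120 N. Pads are 22 mm wide; open, the fingers measure 114 mm over their backs; the gripper's body (76 mm by 85 mm) begins 54 mm behind the grasp point. The pads swing forward as they close: fully open they stand 13 mm farther back than shut.
Start: joints at [-1.359, 0.707, -0.028, 1.485, 0.022, 0.951, -0.075], TCP at [144.367, 556.573, 404.668] pointing down, gripper open.
Joint ranges: [-2.71, 2.71], [-0.32, 2.16], [-1.57, 1.52], [0, 2.45], [-1.46, 4.6], [0, 2.02], [-2.83, 2.83]. Speed limits (rad/s): [1.89, 1.89, 2.57, 2.57, 3.01, 3.01, 3.01].

### API

Orientations are given as a 3x3 rotation matrix whose columns are the frame's x, y, z axes.
In Python, from cell import ctrl, claw, kinematics, vision, job, get_time_s, get_joint_pos, get_joint_vel, get_joint_efforts, get_eef_pos, get_tool_rot, get_ft_force, get_ft_torque, get_grip_width, get_grip_force gives the robot as it stands. Calls block until the motion is done:
- ctrl.movep(position, orientation): joint-space move of the TCP to a pose.
- ctrl.move_l(position, frame=None, vel=150, until_force=None): straight line of the TCP; frame=None keeps the orientation; vel is the mean speed in mm/s. With until_force (N) it stops when the force on the tool has changed by that much, and returns True; else False.
- ctrl.set_joints(angles): joint-space move.
- claw.move_gripper(opening, f_grip=None): finger opening in mm; f_grip is the grip in N (None keeps the last); returns when the fingers have stopped.
- ctrl.sleep(seconds).
- kinematics.ik(position, orientation): joint angles nearest the present ones, or None.
- vision.read_camera(name): name is "side" or "top"; returns a dict with "image" (420x560x3 uint8, red, green, blue), "fx", "fy", "cx", "cy" (pixels), "position" and "rotation" of the camera in the world. Camera axes: x right, y up, looking along -z (the intrinsics and any distortion apply to the point x, -y, -z); pixel columns grow to the right and rows downward; lengths in mm; the calibration is good to about 2 mm. A picture is of the moment at which its call begins. There is no depth.
A pose or a line that the arm cannot do raises ctrl.MotionError and nothing moves.
- job.sign_off(): hands the job in; it is judged then, once.
Readings, each from a call of its own:
- get_time_s(): time.
- get_joint_pos(): joint angles.
- get_joint_vel(): joint speeds.
- get_joint_efforts(): joint torques, N m.
- get_eef_pos(): TCP position.
- get_tool_rot(): TCP orientation.
- get_ft_force(): force on the tool from outside, world axes, zero at the start.
- get_ft_torque(): the same for the moment, N m.
- get_grip_width(): finger opening in mm.
- get_grip_force(): force on a finger pad.
Only numpy, scipy, OpenCV 4.12 (cv2) and the standard library are available. Lean on these libraries where they do the work, as an engineer would, in place of code of your own. Each camera call takes 0.05 s, during which the arm holds its last target. There are 200 camera calls.

## Working session

There is one attempt and no reset: what is moved stays moved. The work goes in short steps, each a Python script; the robot and the scene stay as the last script left them, time stands still between calls to the robot, and variables do not carry over. Pictures are saved under pics/ and viewed, at most 10 in all, crops included, and the job is handed in when it is done.

```bash
mkdir -p pics; ls
python3 - <<'E'
from cell import *
import cv2,pickle
for n in("side","top"):
    c=vision.read_camera(n); cv2.imwrite(f"pics/{n}0.png",c["image"][:,:,::-1]); pickle.dump(c,open(n+".pkl","wb"))
    print(n,{k:v for k,v in c.items() if k!="image"})
print(get_time_s(),get_tool_rot())
E
```

```text
pics
side {'fx': 409.20096768286345, 'fy': 409.20096768286345, 'cx': 278.08225761951945, 'cy': 202.14900354103156, 'position': array([ 393.73565743, -542.28139204,  810.40837621]), 'rotation': array([[ 0.95250627,  0.22557083, -0.20457177],
       [-0.30450176,  0.69838089, -0.64772125],
       [-0.003238  ,  0.67925101,  0.73389889]])}
top {'fx': 421.6258571577775, 'fy': 421.6258571577775, 'cx': 276.25328331349476, 'cy': 211.05972583249562, 'position': array([385.47018432, 124.97076959, 944.44310159]), 'rotation': array([[-0.08375089,  0.96608169, -0.24427844],
       [-0.99647743, -0.08013595,  0.02471768],
       [ 0.00430381,  0.24548808,  0.96939005]])}
0.1 [[-9.67966379e-01  2.51079760e-01 -2.09558430e-04]
 [ 2.51079847e-01  9.67965996e-01 -8.61061290e-04]
 [-1.33496274e-05 -8.86094278e-04 -9.99999607e-01]]
```

View pics/side0.png

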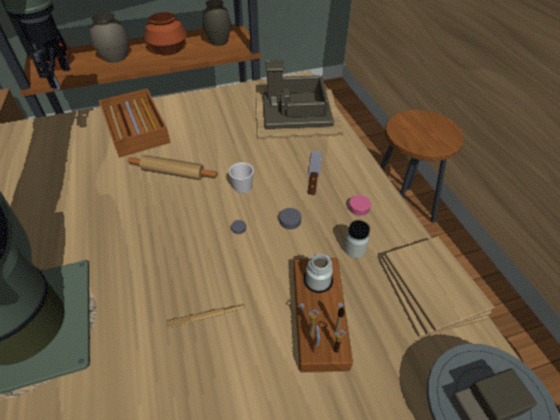

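View pics/top0.png

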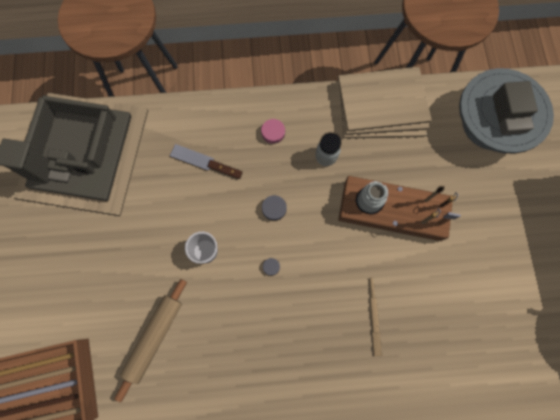

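In the side and top views, three things could be the lid: the big grey disc at side (290,219) / top (274,208), the small grey one at side (239,227) / top (271,267), and the pink one at side (360,205) / top (273,131). The big grey one fits the description: it is grey, fluted and 56 mm wide. The small one is the 38 mm cap, and pink is excluded. I'll confirm this in an enlarged crop.

Run:
```python
import cv2,numpy as np
t=cv2.imread("pics/top0.png");s=cv2.imread("pics/side0.png")
z=lambda im,x,y,w,h,k:cv2.resize(im[y:y+h,x:x+w],None,fx=k,fy=k,interpolation=cv2.INTER_CUBIC)
a=np.hstack([z(t,240,180,80,60,5),z(t,340,160,80,60,5)])
b=np.hstack([z(s,255,185,80,60,5),z(s,280,240,80,60,5)])
cv2.imwrite("pics/crop1.png",np.vstack([a,b]))
```

```text
(no output)
```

View pics/crop1.png

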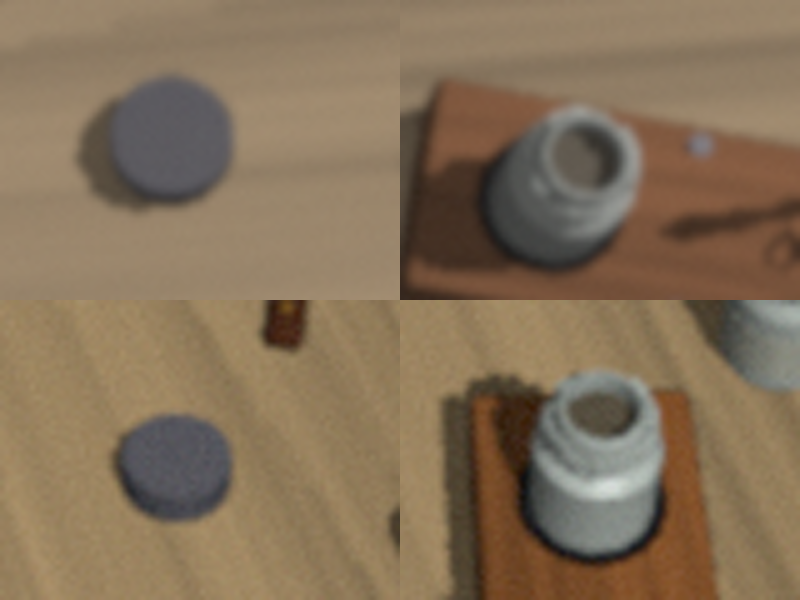

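The crop shows the plain grey fluted disc: top-face centre about (274.0,206.6) in the top image and (289.8,215.6) in the side image. The jar mouth centre is about (377.0,191.2) in top and (320,261.8) in side. Next I'll turn these into positions.

```bash
cat > h.py <<'E'
import numpy as np,pickle
def px(c,u,v,z):
    d=c["rotation"]@np.array([(u-c["cx"])/c["fx"],-(v-c["cy"])/c["fy"],-1]); p=c["position"]
    return p+d*(z-p[2])/d[2]
def proj(c,P):
    q=c["rotation"].T@(np.array(P)-c["position"]); return np.array([c["cx"]-c["fx"]*q[0]/q[2], c["cy"]+c["fy"]*q[1]/q[2]])
def load(n): return pickle.load(open(n+".pkl","rb"))
def R(a): # tool down, x axis at angle a
    c,s=np.cos(a),np.sin(a); return np.array([[c,s,0],[s,-c,0],[0,0,-1.]])
E
python3 - <<'E'
from h import *
t,s=load("top"),load("side")
for n,a,b,z in [("lid",(274.0,206.6),(289.8,215.6),22),("mouth",(377,191.2),(320,261.8),115),("cap",(271,266),(239,226),13),("pink",(273,130),(360,204),22),("oxide top",(330,142),(359,230),85)]:
    print(n,px(t,*a,z).round(1),px(s,*b,z).round(1))
# toolblock corners top z=45
for u,v in [(347,178),(452,188+24-24),(446,238),(340,217)]: print(px(t,u,v,45).round(1))
# neck/outline check
m=(px(t,377,191.2,115)+px(s,320,261.8,115))/2
for z in (115,93,45): print(z,proj(t,[m[0],m[1],z]).round(1),proj(s,[m[0],m[1],z]).round(1))
from cell import *
print(kinematics.ik([m[0],m[1],270],R(0)))
E
```

```text
lid [628.7 105.7  22. ] [627.7  99.9  22. ]
mouth [ 619.3 -106.1  115. ] [ 618.5 -112.7  115. ]
cap [496.6 123.2  13. ] [497.3 113.7  13. ]
pink [816.2  92.5  22. ] [815.1  81.5  22. ]
oxide top [748.1 -27.6  85. ] [744.5 -40.6  85. ]
[675.3 -62.8  45. ]
[ 632.6 -294.    45. ]
[ 521.6 -259.9   45. ]
[587.2 -36.2  45. ]
115 [378.6 191.3] [319.6 260.5]
93 [376.1 194.3] [318.9 266.5]
45 [371.  200.5] [317.3 279. ]
[-0.11852427  1.02913763  0.56398244  1.42346792 -0.63915638  0.87547867
 -0.9297218 ]
```

Run:
```python
from h import *
from cell import *
for nm,p in (("lid",[628,103,171]),("mouth",[619,-109,275])):
    for d in range(-180,180,30):
        q=kinematics.ik(p,R(np.radians(d)))
        print(nm,d,None if q is None else np.round(q,2))
```

```text
lid -180 [-0.09  1.12 -0.28  1.4   0.41  0.67  1.03]
lid -150 [-0.02  1.14 -0.43  1.4   0.6   0.73  1.41]
lid -120 [ 0.04  1.16 -0.57  1.4   0.76  0.8   1.82]
lid -90 [ 0.09  1.19 -0.7   1.4   0.89  0.88  2.26]
lid -60 [ 0.11  1.21 -0.77  1.4   0.95  0.92  2.75]
lid -30 [-0.61  1.38  1.07  1.42 -1.28  1.12 -1.39]
lid 0 [-0.44  1.18  0.53  1.42 -0.76  0.75 -1.19]
lid 30 [-0.38  1.15  0.39  1.42 -0.58  0.69 -0.8 ]
lid 60 [-0.33  1.13  0.26  1.41 -0.39  0.64 -0.42]
lid 90 [-0.27  1.12  0.13  1.41 -0.19  0.62 -0.06]
lid 120 [-0.21  1.11 -0.01  1.41  0.01  0.62  0.3 ]
lid 150 [-0.15  1.11 -0.14  1.41  0.21  0.64  0.66]
mouth -180 [ 0.31  0.97 -0.42  1.4   0.46  0.86  1.33]
mouth -150 [ 0.37  1.   -0.56  1.4   0.6   0.92  1.74]
mouth -120 [ 0.42  1.02 -0.69  1.4   0.72  0.98  2.18]
mouth -90 [ 0.46  1.05 -0.79  1.4   0.8   1.03  2.65]
mouth -60 [-0.31  1.3   1.3   1.43 -1.25  1.35 -1.57]
mouth -30 [-0.27  1.19  1.07  1.43 -1.09  1.18 -1.14]
mouth 0 [-0.12  1.02  0.57  1.42 -0.64  0.89 -0.93]
mouth 30 [-0.05  0.99  0.4   1.42 -0.46  0.83 -0.55]
mouth 60 [ 0.02  0.96  0.23  1.41 -0.27  0.79 -0.18]
mouth 90 [ 0.09  0.95  0.07  1.41 -0.08  0.78  0.19]
mouth 120 [ 0.17  0.95 -0.09  1.41  0.11  0.79  0.56]
mouth 150 [ 0.24  0.96 -0.26  1.41  0.29  0.82  0.94]
```

Run:
```python
from h import *
from cell import *
r=np.radians
P=[628.2,102.8]
def T(m): print(m,round(get_time_s(),2),get_eef_pos().round(1),round(get_grip_width(),1),round(get_grip_force(),1),get_ft_force().round(1),get_ft_torque().round(2))
ctrl.movep(P+[260],R(r(70))); T("above")
ctrl.move_l(P+[171],vel=120,until_force=8); T("down")
claw.move_gripper(50,20); T("g1")
claw.move_gripper(72); T("open")
ctrl.movep(P+[171],R(r(160))); T("rot")
claw.move_gripper(50,35); T("g2")
ctrl.move_l(P+[260],vel=120); T("lift")
```

```text
above 2.52 [628.1 103.9 260.2] 85.2 0.0 [-1.3 -0.3 -0.7] [ 0.05 -0.04 -0.02]
down 3.41 [628.4 102.8 171.7] 85.4 0.0 [1.  0.  0.3] [-0.   -0.01 -0.01]
g1 3.78 [628.4 102.8 171.7] 55.6 20.4 [-1.4  0.7  5.8] [-0.02  0.26 -0.01]
open 4.09 [628.2 102.8 171. ] 72.0 0.0 [ 0.2 -0.5 -0.8] [-0.    0.01 -0.02]
rot 5.16 [628.1 102.8 170.9] 71.9 0.0 [-0.1 -0.2  0.3] [ 0.07 -0.03 -0.04]
g2 5.45 [628.2 102.9 171.2] 55.2 37.2 [-1.5 -0.7  5. ] [-0.12  0.35 -0.03]
lift 6.34 [628.  102.8 259.3] 54.7 37.0 [-0.2 -0.1 -0.3] [ 0.02  0.08 -0.03]
```

Run:
```python
from h import *
from cell import *
import cv2
ctrl.move_l([628,102.8,320],vel=150)
ctrl.movep([618.9,-109.4,320],R(np.radians(70)))
print(get_time_s(),get_eef_pos(),get_grip_width())
ims=[]
for n,(x,y) in (("side",(280,200)),("top",(335,145))):
    c=vision.read_camera(n); im=c["image"][:,:,::-1].copy(); cv2.imwrite(f"pics/{n}1.png",im)
    p=get_eef_pos()
    for z in (p[2]-149.2,p[2]-171.2): print(n,proj(c,[p[0],p[1],z]).round(1))
    ims.append(cv2.resize(im[y:y+90,x:x+80],None,fx=5,fy=5,interpolation=cv2.INTER_CUBIC))
cv2.imwrite("pics/crop2.png",np.hstack(ims))
```

```text
7.8083 [ 619.05484885 -108.17373249  319.24415109] 55.43183884445311
side [321.5 243.6]
side [320.6 250.3]
top [384.7 182.9]
top [381.9 186.3]
```

View pics/crop2.png

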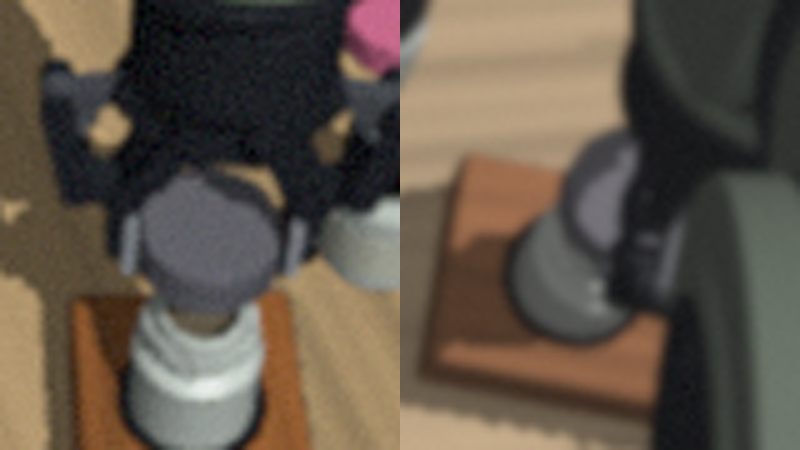

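The side view shows the lid between the pads at crop (210,240), above the jar mouth at (200,320). The shading at its upper right could be a tilt, so I'll enlarge it.

Run:
```python
import cv2,numpy as np
z=lambda n,x,y:cv2.convertScaleAbs(cv2.resize(cv2.imread(n)[y:y+50,x:x+40],None,fx=10,fy=10,interpolation=cv2.INTER_CUBIC),alpha=1.8)
cv2.imwrite("pics/crop3.png",np.hstack([z("pics/side1.png",302,225),z("pics/top1.png",360,163)]))
```

```text
(no output)
```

View pics/crop3.png

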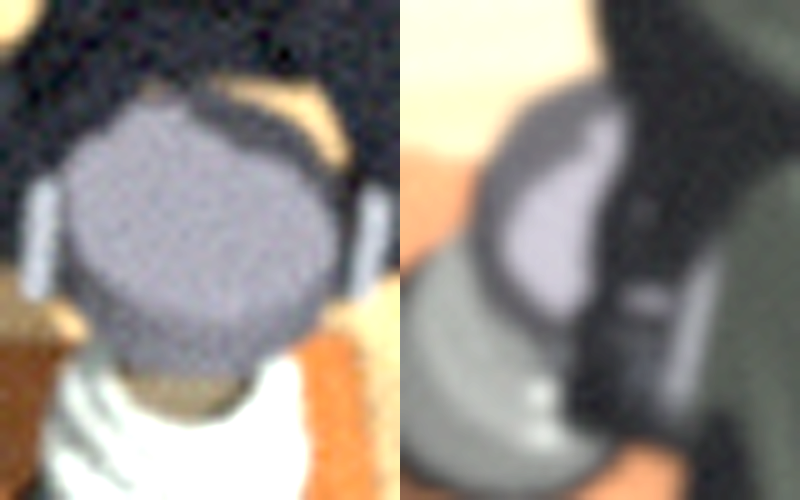

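The lid hangs level; the dark patches on its top are the gripper's shadow. Its top centre is at about (322,244) in the side image, against a predicted (321.5,243.6), so the side camera can be trusted. I'll set it down at about (619,-110.2) by feel.

```bash
cat >> h.py <<'E'
from cell import *
M=115+160.2   # TCP z with lid centre level with mouth
def T(m=""): print(m,round(get_time_s(),2),(get_eef_pos()-[0,0,M]).round(1),round(get_grip_width(),1),get_ft_force().round(1),get_ft_torque().round(2),flush=True)
E
python3 - <<'E'
from h import *
P=[619,-110.2]
ctrl.move_l(P+[M+11],vel=80);ctrl.sleep(.2);T("hover")
print(ctrl.move_l(P+[M-4],vel=20,until_force=5));T("touch");ctrl.sleep(.2);T("settled")
E
```

```text
hover 8.68 [ 619.1 -110.2   11.5] 55.2 [-0.5 -0.2 -0.4] [-0.04  0.01 -0.04]
True
touch 9.22 [ 619.  -110.2    1.1] 54.9 [-1.9  0.   8.7] [0.09 0.29 0.02]
settled 9.42 [ 619.  -110.2    1.1] 55.0 [-0.3  0.   8.7] [ 0.1   0.22 -0.01]
```

```bash
cat >> h.py <<'E'
P=[619,-110.2]
class Turn:
    def __init__(s):
        s.zc=get_eef_pos()[2]; x=get_tool_rot()[:,0]; s.a=np.arctan2(x[1],x[0])
    def step(s,deg,want=5,tmax=.22,verbose=True):
        s.a+=np.radians(deg); ctrl.movep(P+[s.zc],R(s.a))
        f=get_ft_force()[2]; tz=get_ft_torque()[2]
        if f<1.5:
            ctrl.move_l(P+[s.zc-7],vel=25,until_force=4); s.zc=get_eef_pos()[2]
        else: s.zc+=np.clip((f-want)*.06,-.5,.8)
        if verbose: print(round(get_time_s(),2),"a",round(np.degrees(s.a),1),"z",round(get_eef_pos()[2]-M,2),"F",get_ft_force().round(1),"Tz",round(tz,2),round(get_ft_torque()[2],2),flush=True)
        return abs(tz)<tmax
E
python3 - <<'E'
from h import *
t=Turn()
for i in range(5):
    if not t.step(3): print("stop");break
E
```

```text
9.67 a 73.0 z 1.29 F [-0.9  0.5  6.9] Tz 0.06 0.06
9.92 a 76.0 z 1.45 F [-0.2  0.7  6.9] Tz 0.04 0.04
10.17 a 79.0 z 1.54 F [-0.2  1.2  6.9] Tz -0.0 -0.0
10.42 a 82.0 z 1.47 F [1.2 0.5 4.4] Tz 0.02 0.02
10.96 a 85.0 z -3.99 F [-2.2  1.1 11. ] Tz 0.0 -0.04
```

The lid rode the crests, then dropped 5.5 mm to -4.0, so the thread has engaged. Now I'll turn it clockwise.

Run:
```python
from h import *
t=Turn(); t.zc+=.2
for i in range(17):
    t.zc-=.2
    if not t.step(-3): print("stop");break
T()
```

```text
11.21 a 81.9 z -4.07 F [ 0.2 -1.3  6.1] Tz -0.01 -0.01
11.46 a 78.9 z -4.22 F [0.2 0.4 4.6] Tz -0.0 -0.0
11.71 a 75.9 z -4.42 F [-0.6 -1.6  5.1] Tz -0.02 -0.02
11.96 a 72.9 z -4.65 F [-0.2 -0.4  4.8] Tz -0.06 -0.06
12.21 a 69.9 z -4.83 F [ 0.9 -1.   5.9] Tz -0.07 -0.07
12.46 a 66.9 z -5.03 F [-1.5 -1.1  5.7] Tz 0.01 0.01
12.71 a 63.9 z -5.17 F [-0.3 -1.1  4.1] Tz -0.04 -0.04
12.96 a 60.9 z -5.37 F [-0.4  0.   3.2] Tz -0.07 -0.07
13.21 a 57.9 z -5.61 F [-1.3 -0.6  4. ] Tz -0.03 -0.03
13.46 a 54.9 z -5.84 F [-1.6  0.1  5.1] Tz -0.05 -0.05
13.71 a 51.9 z -6.02 F [-0.8 -0.2  5.6] Tz -0.05 -0.05
13.96 a 48.9 z -6.23 F [-1.3 -0.1  5.2] Tz -0.04 -0.04
14.21 a 45.9 z -6.44 F [-0.9 -0.7  4.6] Tz -0.03 -0.03
14.46 a 42.9 z -6.66 F [-1.3  0.4  5.9] Tz -0.05 -0.05
14.71 a 39.9 z -6.84 F [-2.9  0.9  5.7] Tz -0.11 -0.11
14.96 a 36.9 z -7.04 F [-2.1  1.9  6.2] Tz -0.06 -0.06
15.21 a 33.9 z -7.25 F [-2.9  2.3  4.7] Tz -0.11 -0.11
 15.21 [ 618.8 -109.9   -7.2] 54.8 [-2.9  2.3  4.7] [ 0.37  0.6  -0.11]
```

Run:
```python
from h import *
t=Turn()
for i in range(14):
    t.zc-=.1
    if not t.step(-1.5,tmax=.24): print("stop");break
ctrl.sleep(.2);T()
```

```text
15.46 a 32.5 z -7.37 F [-4.1  1.7  7.2] Tz 0.01 0.01
15.71 a 31.0 z -7.43 F [-2.7  1.7  5.5] Tz -0.0 -0.0
15.96 a 29.5 z -7.53 F [-4.4  2.   5.1] Tz -0.04 -0.04
16.21 a 28.0 z -7.66 F [-3.5  1.5  5.6] Tz -0.03 -0.03
16.46 a 26.5 z -7.76 F [-4.   3.   5.4] Tz -0.01 -0.01
16.71 a 25.0 z -7.82 F [-4.4  1.5  5.4] Tz -0.01 -0.01
16.96 a 23.5 z -7.9 F [-4.9  2.7  6.2] Tz -0.0 -0.0
17.21 a 22.0 z -7.95 F [-4.8  3.2  6. ] Tz -0.02 -0.02
17.46 a 20.5 z -7.94 F [-4.5  3.5  6.1] Tz -0.05 -0.05
17.71 a 19.0 z -7.97 F [-4.   4.1  6.5] Tz -0.06 -0.06
17.96 a 17.5 z -7.98 F [-5.1  4.4  7.6] Tz -0.03 -0.03
18.21 a 16.0 z -7.96 F [-4.5  4.5  6.7] Tz -0.1 -0.1
18.46 a 14.5 z -7.96 F [-5.   4.6  6.7] Tz -0.06 -0.06
18.71 a 13.0 z -7.93 F [-5.1  4.8  7.1] Tz -0.04 -0.04
 18.91 [ 618.7 -109.5   -8. ] 55.4 [-5.3  4.7  7.3] [0.95 1.08 0.  ]
```

Run:
```python
import h
from h import *
h.P[:]=[618.4,-109.3]
t=Turn()
for i in range(10):
    if not t.step(-1.5,tmax=.2): print("stop");break
ctrl.sleep(.2);T()
```

```text
19.16 a 11.7 z -7.99 F [-2.4  2.2  6.2] Tz -0.01 -0.01
19.41 a 10.2 z -7.96 F [-2.   1.2  4.9] Tz -0.05 -0.05
19.66 a 8.7 z -7.95 F [-1.6  1.4  5.3] Tz -0.09 -0.09
19.91 a 7.2 z -7.96 F [-2.2  1.5  5.9] Tz -0.08 -0.08
20.16 a 5.7 z -7.98 F [-2.6  2.1  4.6] Tz -0.03 -0.03
20.41 a 4.2 z -8.01 F [-2.6  2.7  5.5] Tz -0.01 -0.01
20.66 a 2.7 z -7.99 F [-3.4  3.6  6. ] Tz -0.02 -0.02
20.91 a 1.2 z -7.97 F [-3.1  5.2  5.6] Tz -0.04 -0.04
21.16 a -0.3 z -7.96 F [-4.   4.   5.5] Tz 0.05 0.05
21.41 a -1.8 z -7.98 F [-3.7  5.1  3.2] Tz 0.07 0.07
 21.61 [ 618.2 -108.9   -8. ] 55.1 [-3.6  4.4  4.7] [0.66 0.8  0.09]
```

The lid followed the helix down to -8.0 and stopped there, resting on the rim. I'll let go, back off and look.

Run:
```python
from h import *
import cv2
claw.move_gripper(80);T("open")
p=get_eef_pos()
ctrl.move_l([p[0],p[1],400],vel=120)
ctrl.movep([450,120,420],R(np.radians(60)));T("away")
ims=[]
for n,(x,y) in (("side",(280,230)),("top",(335,160))):
    c=vision.read_camera(n); im=c["image"][:,:,::-1].copy(); cv2.imwrite(f"pics/{n}2.png",im)
    print(n,proj(c,[618.5,-109.5,118]).round(1))
    ims.append(cv2.resize(im[y:y+80,x:x+80],None,fx=5,fy=5,interpolation=cv2.INTER_CUBIC))
cv2.imwrite("pics/crop4.png",np.vstack([np.hstack(ims),cv2.resize(np.hstack([cv2.imread("pics/side2.png"),cv2.imread("pics/top2.png")])[:280],(800,200))]))
```

```text
open 21.98 [ 618.4 -109.4   -7.8] 79.9 [ 0.5 -0.4  0.7] [0.02 0.03 0.05]
away 24.34 [450.7 119.3 144.7] 79.9 [ 0.1  0.9 -0.2] [-0.03 -0.06 -0.03]
side [319.5 259.7]
top [379. 191.]
```

View pics/crop4.png

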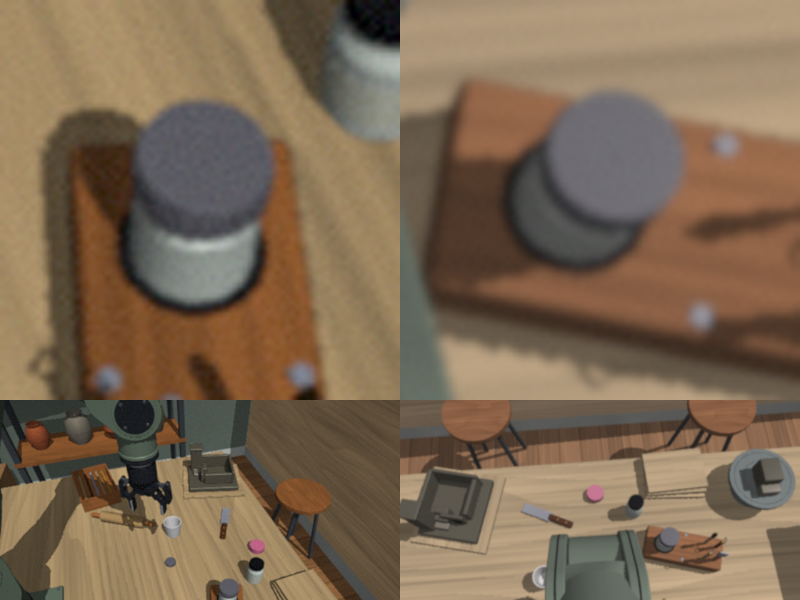

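The lid sits level and low on the jar, with its top at about (320.5,262) in the side image. Nothing else has moved, so I'm handing the job in.

```bash
python3 -c "
from cell import job
print(job.sign_off())"
```

```text
the job is handed in; nothing more can be done
None
```

The lid is screwed fully home on the jar, 8.0 mm below the mouth point and resting on the rim. It was released and the job handed in at about 24 s, with twist never above about 0.11 N m and the bystanders in view left where they were.

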